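# Unlock a blender's drive coupling of unknown hand and hold it off

### The arm

A 6-joint arm with a two-finger parallel gripper is mounted at the origin on a cart in front of the work surface, level with it; the furniture and walls round the work are solid. World frame = base frame: x ahead of the robot, y to its left, z up, the work surface at z = 0. Lengths are in m, angles in rad, forces in N, time in s.
With the tool pointing down it reaches from about 0.225 to 0.875 m from the base axis. Payload 3.4 kg.
Tool frame: the origin (TCP) lies at the very end of the fingers, on their centre line; the grasp point (between the pads) lies 19 mm behind it; z points along the fingers, y is the line along which they close (so a half turn about z gives the same grasp; the last joint's range is limited). The gripper opens to 85 mm and grips with 20 to 120 N. Pads are 22 mm wide; open, the fingers measure 114 mm over their backs; the gripper's body (76 mm by 85 mm) begins 54 mm behind the grasp point. The pads swing forward as they close: fully open they stand 13 mm farther back than shut.
Start: joints at [-1.337, 0.276, 1.505, -0, 1.361, -0.121], TCP at [0.2, -0.539, 0.231] pointing down, gripper open.
Joint ranges: [-2.89, 2.89], [-0.75, 2.08], [0.22, 2.7], [-1.18, 4.32], [0.11, 2.71], [-2.7, 2.7]. Speed limits (rad/s): [2.57, 2.57, 3.14, 3.14, 3.14, 3.14].

### API

Orientations are given as a unit quaternion [w, x, y, z].
In Python, from rig import manip, eyes gives the robot as it stands.
- The arm moves only by the tool servo_tool, never from a script. Its argument "series" is text: rows parted by semicolons, each of 7 numbers parted by spaces: the shift along the tool's x, y, z in m, then the turn, a rotation vector about the tool's x, y, z in degrees, then the closure, from 0 (fully open) to 1 (shut). In form: dx dy dz ax ay az fingers; .... A call has 1 to 5 rows; each row is the pose to reach, as a shift and turn from the pose commanded when the call began, along the tool's axes at that moment; what a row does not reach only later rows make up. A row lasts 1/10 s, in which the tool goes at most 50 mm and 8.59 degrees, less where a joint would pass 70% of its speed; a pose out of reach is approached as far as the arm can. A call with a gripper value outside its range is refused whole. The fingers move at their own pace and stop on an object; "squeeze" is the grip in N (left out, the last holds). Time passes only in rows, so rows that repeat a pose let the fingers close. It gives the time, the measured TCP pose, the force, the opening and the grip force at its end, in the units of the state.
- manip.get_state(): the state, without advancing time (a new reading comes with each control period).
- eyes.get_image(name): name is "scene" or "top" or "wrist"; returns the picture (384x512x3 uint8, red, green, blue); there is no depth.
- eyes.camera_info(name): a dict with "fx", "fy", "cx", "cy" (pixels), "eye" and "orientation" of the camera in the world. Camera axes: x right, y down, z forward; pixel columns grow to the right and rows downward; lengths in m; the calibration is good to about 2 mm. A picture is of the moment at which its call begins: read the wrist's pose just before it. camera_info takes no time and is no camera call; for the wrist camera it gives the pose at the moment of the call.
- manip.sign_off(): hands the job in; it is judged then, once.
The state is a dict: "clock": time; "qpos": joint angles; "qd": joint speeds; "effort": joint torques, N m; "position": TCP position; "ee_rot": TCP orientation; "contact_force": force on the tool from outside, world axes, zero at the start; "moment": the same for the moment, N m; "width": finger opening in m; "gripper_force": force on a finger pad.
Only numpy, scipy, OpenCV 4.12 (cv2) and the standard library are available. Lean on these libraries where they do the work, as an engineer would, in place of code of your own. Each camera call takes 0.05 s, during which the arm holds its last target. There are 200 camera calls.

### The job

The blender's jar is off; now take the black drive coupling with the red teeth off the motor base so that the drive socket under it can be wiped. It twists off in part of a turn, but nobody remembers which way, so find out by trying: if it stops dead one way do not force it, turn it the other way and lift it straight out, without dragging, lifting or swinging the motor base on the worktop and without disturbing the things around. Finish while still holding the coupling in the gripper, upright and still, higher than the top of the motor base and clear to one side of it, not over it; do not put it down.

Things in the scene. Friction and masses are not known exactly. Their poses are not given: they have to be found in the camera images.
- motor_base: blender motor base, white with black skirt and steel deck, 190 (x) x 170 (y) mm, 125 mm high to the flat deck; loose on rubber feet, about 3 kg, slips at about 1 N m of twist or 20 N of push. Origin under its middle at worktop level, z up, speed dial on its -x face. Rubber ears 16 mm high at the deck's corners, 60 mm or more from the middle in x and in y
- speed_dial (a point): outer end of the black speed dial on the motor base's -x face, 112 mm from the base's middle, 82 mm above the worktop; shows how the base is turned
- drive_socket (a point): middle of the hole in the motor base's deck in which the coupling stands, at deck height. The lock is hidden under the deck: made for unlocking counter-clockwise or clockwise as seen from above (it follows the motor's direction of running); not known beforehand, and nothing outside shows which. At a stop, a 45 N grip slips on the knob at 0.5 N m
- coupling: drive coupling, 0.13 kg: black knurled round knob, 40 mm in diameter, 31 mm high (35 mm with its red teeth), flange 50 mm in diameter and 4 mm high at its foot. Origin on its axis under the flange (at the start on the deck, 125 mm above the worktop), z up. Below it a stem of 20 mm diameter with two lugs, 34 mm across, reaches 40 mm down into the base: lift it straight 45 mm to clear the deck
- coupling_top (a point): middle of the knob's top, 31 mm above the coupling's origin. Turning: the wrong way a hard stop comes 0.05 to 0.25 rad from the start; the right way it turns almost freely, is loose 1.1 to 1.3 rad from the start (1.35 from the wrong-way stop), and meets a hard end stop at 1.3 to 1.5. It need not rise meanwhile; before it is loose it rises 1 to 4 mm at most, then lifts the base.
- blender_jar: the blender's own jar, clear with black lid, handle and square foot (126 mm), 141 mm in diameter (handle to 112 mm from its axis), 243 mm high, standing loose at the back; origin under its middle. Leave it alone
- cup: grey espresso cup, 63 x 86 mm, 52 mm high, loose; origin under its middle. Leave it alone
- timer: white kitchen timer, 63 mm in diameter, 55 mm high, loose; origin under its middle. Leave it alone
- canister_low: stoneware canister with wooden lid, 131 mm in diameter, 146 mm high, loose; origin under its middle. Leave it alone
- lemon_a: lemon, 70 x 56 x 55 mm, on the wooden board; origin under its middle. Leave it alone
- lemon_b: lemon, 70 x 51 x 52 mm, on the wooden board; origin under its middle. Leave it alone
- garlic: garlic bulb, 56 mm, on the wooden board; origin under its middle. Leave it alone
Not all that is in view belongs to the job. What is shaped like the coupling but purple or turquoise is not meant.

How it is judged:
By the outcome, as a careful person would: the job done as asked, in the order asked, and still so for the second after the job is handed in, while the arm keeps its last pose, push and grip.
It also fails if it takes over 45 s, if anything falls off the work surface, if the arm or the gripper's body presses on something with over 40 N, if the wrist force passes 120 N, or if a joint passes its speed limit or range.

## Working session

There is one attempt and no reset: what is moved stays moved. The work goes in short steps, Python scripts to look and compute and a tool call to move; the robot and the scene stay as the last step left them, time stands still between calls to the robot, and variables do not carry over. Pictures are saved under pics/ and viewed, at most 10 in all, crops included, and the job is handed in when it is done.

Besides the shell and the picture viewer there is one more tool, called after ">>>" as a command line: name --argument value ..., lists and objects as JSON in quotes. servo_tool: Moves the arm, as the interface text tells. Its arguments: {"type":"object","properties":{"series":{"type":"string"},"squeeze":{"type":"number"}},"required":["series"]}

```bash
mkdir -p pics
python3 - <<'E'
from rig import manip, eyes
import cv2, numpy as np
for n in ("scene","top"):
    im=eyes.get_image(n); cv2.imwrite(f"pics/{n}0.png",im[:,:,::-1])
    print(n,eyes.camera_info(n))
s=manip.get_state(); print(s)
a=cv2.imread("pics/scene0.png");b=cv2.imread("pics/top0.png")
E
```

```text
scene {'fx': 456.84868474384496, 'fy': 456.84868474384496, 'cx': 253.02066943143362, 'cy': 188.2389905621595, 'eye': array([ 0.49834529, -0.80549452,  0.83958316]), 'orientation': array([-0.45399359,  0.89064328, -0.01820801,  0.01768686])}
top {'fx': 426.1843656790804, 'fy': 426.1843656790804, 'cx': 262.19007633175386, 'cy': 192.45144324699535, 'eye': array([0.39610409, 0.19866341, 1.307329  ]), 'orientation': array([ 0.04329268, -0.69640429,  0.71478022, -0.0472869 ])}
{'clock': 0.1, 'qpos': array([-1.33700895e+00,  2.76535087e-01,  1.50602394e+00, -2.77491344e-06,
        1.36074358e+00, -1.21004841e-01]), 'qd': array([-0.00035992,  0.0013387 , -0.00144877,  0.00090132,  0.00137535,
       -0.00049943]), 'effort': array([ 1.17325308e-03, -4.17700446e+01, -2.46405190e+01, -1.06498533e-04,
        5.83402987e-03, -7.52495026e-06]), 'position': array([ 0.19962839, -0.53870668,  0.2305174 ]), 'ee_rot': array([-8.53538332e-04,  9.84306120e-01,  1.76467367e-01, -4.95420639e-05]), 'contact_force': array([-0.10392073, -0.55189455,  0.42448699]), 'moment': array([0.00562703, 0.00978465, 0.01706418]), 'gripper_force': 0.0, 'width': 0.0856709734106758}
```

View pics/scene0.png

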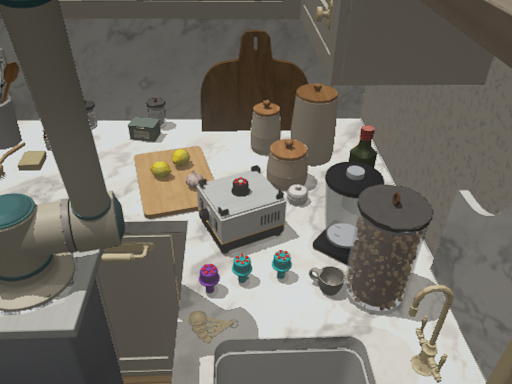

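View pics/top0.png

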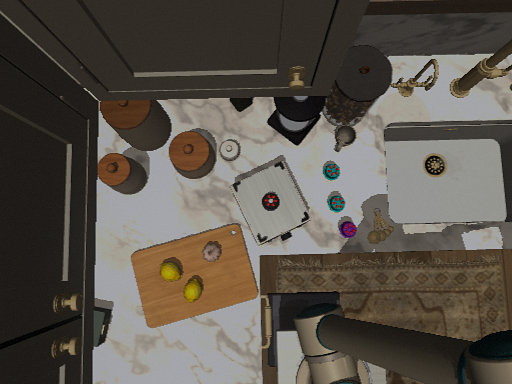

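Scene: the black coupling with red teeth is on the steel deck at (240,186), in top view (271,201). Lookalikes are purple at (209,275) and turquoise at (242,267) and (282,262), with top-view positions (348,230), (337,203) and (331,170). They stand on the worktop and aren't meant. Checking in an enlarged crop.

Run:
```python
import cv2, numpy as np
a=cv2.imread("pics/scene0.png")[155:255,185:305];b=cv2.imread("pics/top0.png")[145:255,220:320]
a=cv2.resize(a,None,fx=3.3,fy=3.3,interpolation=cv2.INTER_CUBIC);b=cv2.resize(b,None,fx=4,fy=4,interpolation=cv2.INTER_CUBIC)
c=np.zeros((440,800,3),np.uint8);c[:a.shape[0],:a.shape[1]]=a;c[:,400:]=b;cv2.imwrite("pics/crop.png",c)
```

```text
(no output)
```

View pics/crop.png

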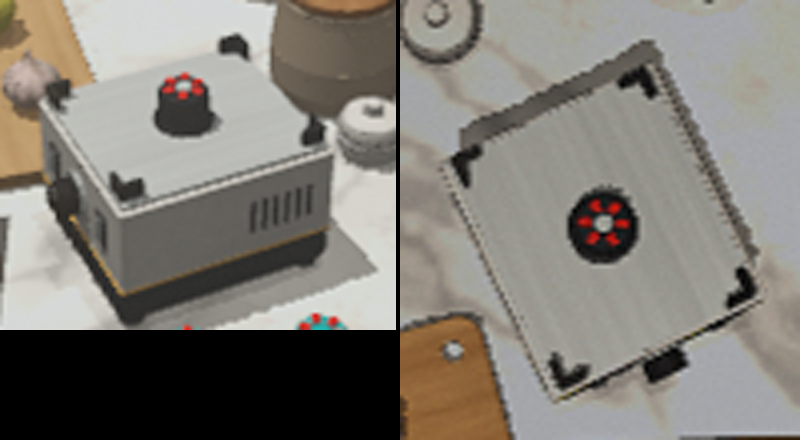

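The crop confirms it: a black knob with red teeth and a grey middle on the deck, centred at top (271.0,201.0) and scene (240.8,181.4). The dial is at about top (286,235.5).

```bash
cat > h.py <<'E'
from rig import manip, eyes
import numpy as np
from scipy.spatial.transform import Rotation as R
def rot(q): return R.from_quat(np.r_[q[1:],q[0]])
def ray(n,u,v,ci=None):
    c=ci or eyes.camera_info(n)
    return np.array(c["eye"]), rot(c["orientation"]).apply([(u-c["cx"])/c["fx"],(v-c["cy"])/c["fy"],1])
def atz(n,u,v,z,ci=None):
    e,d=ray(n,u,v,ci); return e+d*(z-e[2])/d[2]
def proj(n,p,ci=None):
    c=ci or eyes.camera_info(n); q=rot(c["orientation"]).inv().apply(np.array(p)-c["eye"])
    return np.array([c["fx"]*q[0]/q[2]+c["cx"],c["fy"]*q[1]/q[2]+c["cy"]])
def rel(p,yaw):
    """shift in tool axes to TCP target p, tool down, closing line (tool y) at world yaw"""
    s=manip.get_state(); T=rot(s["ee_rot"])
    y=np.array([np.cos(yaw),np.sin(yaw),0]); z=np.array([0,0,-1.]); x=np.cross(y,z)
    G=R.from_matrix(np.c_[x,y,z])
    return T.inv().apply(np.array(p)-s["position"]), np.degrees((T.inv()*G).as_rotvec())
E
python3 - <<'E'
from h import *
np.set_printoptions(precision=4,suppress=True)
print("top",atz("top",271,201,.158)); print("scene",atz("scene",240.8,181.4,.158))
d=atz("top",286,235.5,.082); c=atz("top",271,201,.158);print("dial",d, np.degrees(np.arctan2(*(c-d)[1::-1])))
for n,u,v in [("garlic",212,251),("timer",229,149),("canister",190,152)]: print(n,atz("top",u,v,.05))
for u,v in [(245+7,145+10),]:pass
for u,v in [(466,165),(637,80),(742,288),(568,372)]: print(atz("top",220+(u-400)/4,145+v/4,.135))
T=rot(manip.get_state()["ee_rot"]).as_matrix(); print(T)
E
```

```text
top [0.5202 0.1669 0.158 ]
scene [0.5239 0.1636 0.158 ]
dial [0.428  0.1248 0.082 ] 24.572849901624384
garlic [0.3894 0.3405 0.05  ]
timer [0.6926 0.2859 0.05  ]
canister [0.6864 0.4034 0.05  ]
[0.5663 0.2609 0.135 ]
[0.6233 0.1403 0.135 ]
[0.4759 0.0726 0.135 ]
[0.4215 0.1939 0.135 ]
[[ 0.9377  0.3474 -0.0004]
 [ 0.3474 -0.9377  0.0017]
 [ 0.0002 -0.0017 -1.    ]]
```

Run:
```python
from h import *
np.set_printoptions(precision=4,suppress=True)
print(rel([.5215,.1658,.27],np.radians(18)))
```

```text
(array([ 0.5466, -0.5489, -0.0384]), array([ -0.0686,  -0.0837, -87.6718]))
```

>>> servo_tool --series "0.02 -0.02 -0.02 0 0 -6 0; 0.05 -0.05 -0.035 0 0 -14 0; 0.082 -0.082 -0.038 0 0 -22 0; 0.114 -0.114 -0.038 0 0 -30 0; 0.146 -0.146 -0.038 0 0 -38 0"

```text
clock: 0.6
position: [0.2863, -0.3498, 0.2691]
ee_rot: [-0.0, 0.872, 0.489, 0.0]
contact_force: [1.0, 0.1, -0.6]
width: 0.0854
gripper_force: 0.0
```

Run:
```python
from h import *
np.set_printoptions(precision=4,suppress=True)
print(rel([.5215,.1658,.27],np.radians(18)))
```

```text
(array([ 0.5627, -0.0677, -0.0007]), array([  0.008 ,  -0.0194, -49.3893]))
```

>>> servo_tool --series "0.045 -0.005 0 0 0 -8 0; 0.09 -0.01 0 0 0 -16 0; 0.135 -0.015 0 0 0 -24 0; 0.18 -0.02 0 0 0 -32 0; 0.225 -0.025 0 0 0 -40 0"

```text
clock: 1.1
position: [0.383, -0.1451, 0.2692]
ee_rot: [0.0, 0.652, 0.758, -0.0]
contact_force: [0.5, -0.1, 0.6]
width: 0.0852
gripper_force: 0.0
```

Run:
```python
from h import *
np.set_printoptions(precision=4,suppress=True)
print(rel([.5215,.1658,.27],np.radians(18)))
```

```text
(array([ 0.2866,  0.1836, -0.0009]), array([ 0.002 ,  0.0049, -9.3624]))
```

>>> servo_tool --series "0.04 0.025 0 0 0 -5 0; 0.08 0.051 0 0 0 -9 0; 0.12 0.077 0 0 0 -9 0; 0.16 0.102 0 0 0 -9 0; 0.2 0.128 0 0 0 -9 0"

```text
clock: 1.6
position: [0.4806, 0.0715, 0.2691]
ee_rot: [0.0, 0.592, 0.806, -0.0]
contact_force: [0.9, -0.3, 0.0]
width: 0.0853
gripper_force: 0.0
```

Run:
```python
from h import *
np.set_printoptions(precision=4,suppress=True)
print(rel([.5215,.1658,.27],np.radians(18)))
```

```text
(array([ 0.0778,  0.0672, -0.001 ]), array([-0.0238,  0.018 , -0.6453]))
```

>>> servo_tool --series "0.035 0.03 0 0 0 0 0; 0.065 0.055 0 0 0 0 0; 0.078 0.067 0 0 0 0 0; 0.078 0.067 0 0 0 0 0; 0.078 0.067 0 0 0 0 0"

```text
clock: 2.1
position: [0.5206, 0.1631, 0.2688]
ee_rot: [-0.0, 0.592, 0.806, -0.001]
contact_force: [-0.6, -0.0, -0.3]
width: 0.0856
gripper_force: 0.0
```

Run:
```python
from h import *
import cv2
np.set_printoptions(precision=4,suppress=True)
s=manip.get_state();ci=eyes.camera_info("wrist");im=eyes.get_image("wrist")
cv2.imwrite("pics/w1.png",im[:,:,::-1]);print(s["position"],s["qpos"],ci)
print(proj("wrist",[.5215,.1658,.158],ci))
```

```text
[0.5206 0.1631 0.2688] [ 0.1769  0.2135  1.4982 -0.0013  1.4318 -0.1258] {'fx': 345.51247130732827, 'fy': 345.51247130732827, 'cx': 252.73207769004176, 'cy': 193.71633745933858, 'eye': array([0.4965, 0.2374, 0.4118]), 'orientation': array([0.1511, 0.9769, 0.1497, 0.0221])}
[256.594  188.0974]
```

View pics/w1.png

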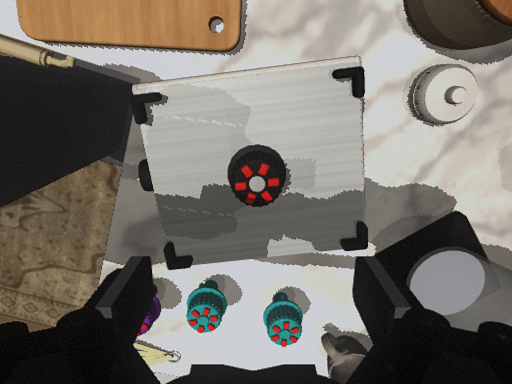

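Wrist view: the coupling teeth are centred at about (257.5,183.7). The ears are well clear of the finger sweep, and the turquoise ones stand on the worktop beside the base.

Run:
```python
from h import *
import cv2
np.set_printoptions(precision=4,suppress=True)
im=cv2.imread("pics/w1.png").astype(int)
def red(im,u0,u1,v0,v1):
    m=(im[...,2]>110)&(im[...,1]<70)&(im[...,0]<70); vv,uu=np.nonzero(m[v0:v1,u0:u1])
    return (uu.min()+uu.max())/2+u0,(vv.min()+vv.max())/2+v0,len(uu)
w=red(im,225,290,145,215);t=red(cv2.imread("pics/top0.png").astype(int),255,290,185,220)
print(w,t)
print("w",atz("wrist",w[0],w[1],.159),"t",atz("top",t[0],t[1],.159))
# dark knob outline circle at wrist
print(proj("wrist",[.5215,.1658,.158]))
print(rel([.5205,.1665,.2],np.radians(18)))
```

```text
(np.float64(256.5), np.float64(181.5), 438) (np.float64(270.5), np.float64(200.0), 33)
w [0.5198 0.1705 0.159 ] t [0.5228 0.1682 0.159 ]
[256.7971 187.498 ]
(array([0.0038, 0.0012, 0.069 ]), array([-0.0922,  0.0542, -0.7126]))
```

>>> servo_tool --series "0.002 0.001 0.035 0 0 0 0; 0.005 0.002 0.07 0 0 0 0; 0.005 0.002 0.09 0 0 0 0; 0.005 0.002 0.09 0 0 0 0; 0.005 0.002 0.09 0 0 0 0"

```text
clock: 2.65
position: [0.5217, 0.168, 0.18]
ee_rot: [0.0, 0.593, 0.805, -0.0]
contact_force: [0.5, -0.0, 1.0]
width: 0.0854
gripper_force: 0.0
```

Run:
```python
from h import *
import cv2
np.set_printoptions(precision=4,suppress=True)
s=manip.get_state();ci=eyes.camera_info("wrist");im=eyes.get_image("wrist")
p=proj("wrist",[.521,.168,.156],ci);print(s["position"],p,proj("wrist",s["position"]*[1,1,0]+[0,0,.156],ci))
u,v=int(p[0]),int(p[1]);u0,v0=u-100,max(0,v-75);print(u0,v0)
c=im[v0:v0+150,u0:u0+200,::-1];cv2.imwrite("pics/w2.png",cv2.resize(c,None,fx=4,fy=4,interpolation=cv2.INTER_CUBIC))
cv2.imwrite("pics/w2full.png",im[:,:,::-1])
```

```text
[0.5217 0.168  0.18  ] [253.4315 238.9858] [254.7353 239.3086]
153 163
```

View pics/w2.png

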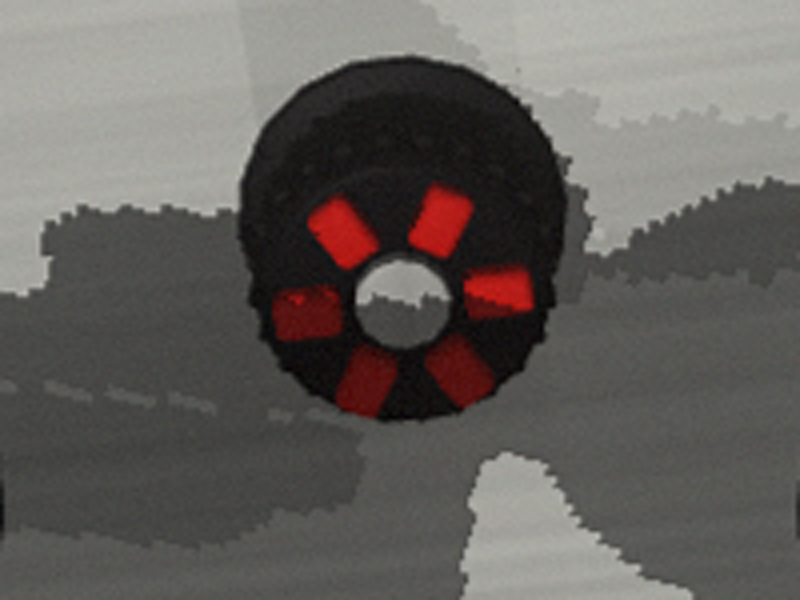

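The knob's disc centre is at full-frame (254.0,238.5), against the tool axis at (254.7,239.3), so it is almost centred. Using the finger edges as an independent check of the closing line.

Run:
```python
from h import *
import cv2
im=cv2.imread("pics/w2full.png",0)
for v in range(275,330,8):
    r=cv2.GaussianBlur(im,(3,3),0)[v].astype(int)
    L=[u for u in range(60,200) if r[u]<45]; Rr=[u for u in range(300,460) if r[u]<45]
    print(v, max(L,default=0), min(Rr,default=0))
for z in (.156,.193,.21): print(z,proj("wrist",[.5217,.168,z]))
print(rel([.5213,.1685,.13],np.radians(18)))
```

```text
275 152 354
283 152 353
291 153 353
299 152 354
307 149 356
315 145 361
323 164 365
0.156 [253.10764768 238.94952444]
0.193 [253.38385793 275.68177708]
0.21 [253.56021746 299.13522546]
(array([ 0.00046283, -0.00117669,  0.05077491]), array([ 0.13525296,  0.03796896, -0.74539118]))
```

>>> servo_tool --series "0 0.0005 0.02 0 0 0 0; 0 0.0005 0.04 0 0 0 0; 0 0.0005 0.05 0 0 0 0; 0 0.0005 0.05 0 0 0 0.2; 0 0.0005 0.05 0 0 0 0.35" --squeeze 20

```text
clock: 3.2
position: [0.523, 0.1694, 0.1304]
ee_rot: [0.001, 0.593, 0.806, 0.001]
contact_force: [0.0, 0.4, -0.3]
width: 0.059
gripper_force: 0.0
```

>>> servo_tool --series "0 0 0 0 0 0 0.42; 0 0 0 0 0 0 0.46; 0 0 0 0 0 0 0.48"

```text
clock: 3.5
position: [0.5225, 0.1695, 0.1299]
ee_rot: [0.0, 0.592, 0.806, 0.0]
contact_force: [-0.2, -0.2, 0.5]
width: 0.0445
gripper_force: 0.0
```

>>> servo_tool --series "0 0 0 0 0 0 0.5; 0 0 0 0 0 0 0.51; 0 0 0 0 0 0 0.52"

```text
clock: 3.8
position: [0.5221, 0.1694, 0.1293]
ee_rot: [-0.0, 0.593, 0.806, -0.0]
contact_force: [0.2, 0.2, -1.4]
width: 0.041
gripper_force: 0.0
```

>>> servo_tool --series "0 0 0 0 0 0 0.525; 0 0 0 0 0 0 0.53"

```text
clock: 4.0
position: [0.5218, 0.1693, 0.1292]
ee_rot: [-0.0, 0.593, 0.806, -0.0]
contact_force: [-0.5, -0.1, 0.4]
width: 0.0401
gripper_force: 0.4
```

>>> servo_tool --series "0 0 0 0 0 0 0.54; 0 0 0 0 0 0 0.55"

```text
clock: 4.2
position: [0.5219, 0.1693, 0.1293]
ee_rot: [-0.0, 0.593, 0.806, -0.0]
contact_force: [-1.4, -0.6, 1.1]
width: 0.0393
gripper_force: 20.1
```

>>> servo_tool --series "0 0 0 0 0 0 0.6; 0 0 0 0 0 0 0.6; 0 0 0 0 0 -1 0.6; 0 0 0 0 0 -2 0.6; 0 0 0 0 0 -3 0.6" --squeeze 40

```text
clock: 4.7
position: [0.5223, 0.1697, 0.1295]
ee_rot: [0.0, 0.571, 0.821, 0.0]
contact_force: [-1.7, 1.2, 2.7]
width: 0.039
gripper_force: 40.3
```

```bash
cat > st.py <<'E'
from h import *
np.set_printoptions(precision=3,suppress=True)
s=manip.get_state();T=rot(s["ee_rot"]).as_matrix()
print("F",s["contact_force"],"M",s["moment"],"yaw",np.degrees(np.arctan2(T[1,1],T[0,1])),"q6",s["qpos"][5],"eff6",s["effort"][5],s["position"],s["width"],s["gripper_force"],s["clock"])
E
python3 st.py
```

```text
F [-1.704  1.186  2.746] M [ 0.074  0.309 -0.038] yaw 20.401321523574342 q6 -0.16919021871333204 eff6 0.09024029597640038 [0.522 0.17  0.129] 0.03900320992172492 40.29705226421356 4.7
```

>>> servo_tool --series "0 0 0 0 0 -1 0.6; 0 0 0 0 0 -2 0.6; 0 0 0 0 0 -3 0.6"

```text
clock: 5.0
position: [0.5223, 0.1696, 0.1295]
ee_rot: [0.0, 0.549, 0.836, 0.0]
contact_force: [-0.8, 2.0, 3.7]
width: 0.0391
gripper_force: 40.4
```

```bash
python3 st.py
```

```text
F [-0.807  1.964  3.74 ] M [ 0.165  0.266 -0.084] yaw 23.404821732173335 q6 -0.22156264407799886 eff6 0.07727670483291149 [0.522 0.17  0.129] 0.039055396751062905 40.354716181755066 5.0
```

>>> servo_tool --series "0 0 0 0 0 -1 0.6; 0 0 0 0 0 -2 0.6; 0 0 0 0 0 -3 0.6"

```text
clock: 5.3
position: [0.5223, 0.1695, 0.1294]
ee_rot: [0.0, 0.527, 0.85, 0.0]
contact_force: [-0.7, 1.2, 4.4]
width: 0.0389
gripper_force: 40.4
```

```bash
python3 st.py
```

```text
F [-0.661  1.177  4.412] M [ 0.207  0.224 -0.059] yaw 26.40718492258285 q6 -0.27388072022856846 eff6 0.06940087303519249 [0.522 0.17  0.129] 0.038878191192640646 40.41319012641907 5.3
```

>>> servo_tool --series "0 0 0 0 0 -1 0.6; 0 0 0 0 0 -2 0.6; 0 0 0 0 0 -3 0.6"

```text
clock: 5.6
position: [0.5223, 0.1694, 0.1295]
ee_rot: [0.0, 0.504, 0.863, 0.0]
contact_force: [-0.6, 1.7, 4.6]
width: 0.0387
gripper_force: 40.4
```

```bash
python3 st.py
```

```text
F [-0.646  1.675  4.583] M [ 0.139  0.294 -0.066] yaw 29.41036727700346 q6 -0.3262615445522655 eff6 0.06753513123840094 [0.522 0.169 0.129] 0.03872417102548342 40.427590012550354 5.6
```

>>> servo_tool --series "0 0 0 0 0 -1 0.6; 0 0 0 0 0 -2 0.6"

```text
clock: 5.8
position: [0.5223, 0.1693, 0.1294]
ee_rot: [0.0, 0.489, 0.872, 0.0]
contact_force: [-0.3, 0.6, 4.7]
width: 0.0389
gripper_force: 40.4
```

```bash
python3 st.py
```

```text
F [-0.259  0.579  4.739] M [ 0.175  0.228 -0.085] yaw 31.41252266107531 q6 -0.3611949826317038 eff6 0.06813584128394723 [0.522 0.169 0.129] 0.03893856021166915 40.422847867012024 5.8
```

>>> servo_tool --series "0 0 0 0 0 -1.5 0.6; 0 0 0 0 0 -3 0.6; 0 0 0 0 0 -4.5 0.6; 0 0 0 0 0 -6 0.6"

```text
clock: 6.2
position: [0.5224, 0.1692, 0.1294]
ee_rot: [0.0, 0.443, 0.897, -0.0]
contact_force: [-1.7, 0.5, 4.6]
width: 0.0386
gripper_force: 40.4
```

```bash
python3 st.py
```

```text
F [-1.738  0.541  4.578] M [ 0.05   0.26  -0.082] yaw 37.436961661457794 q6 -0.4662328610436961 eff6 0.14200164936482906 [0.522 0.169 0.129] 0.03858748398284597 40.41109085083008 6.2
```

CCW is past 20° with no stop, so it's the unlocking direction. Continuing.

>>> servo_tool --series "0 0 0 0 0 -3 0.6; 0 0 0 0 0 -6 0.6; 0 0 0 0 0 -9 0.6; 0 0 0 0 0 -12 0.6; 0 0 0 0 0 -15 0.6"

```text
clock: 6.7
position: [0.5226, 0.1689, 0.1294]
ee_rot: [0.001, 0.321, 0.947, -0.0]
contact_force: [-0.4, 0.6, 4.6]
width: 0.0388
gripper_force: 40.4
```

```bash
python3 st.py
```

```text
F [-0.439  0.607  4.626] M [-0.024  0.121 -0.065] yaw 52.50437484025564 q6 -0.729133926525507 eff6 0.3621269389986992 [0.523 0.169 0.129] 0.03875461128040109 40.38494288921356 6.7
```

>>> servo_tool --series "0 0 0 0 0 -3 0.6; 0 0 0 0 0 -6 0.6; 0 0 0 0 0 -9 0.6; 0 0 0 0 0 -12 0.6; 0 0 0 0 0 -15 0.6"

```text
clock: 7.2
position: [0.5229, 0.1688, 0.1294]
ee_rot: [0.001, 0.195, 0.981, -0.0]
contact_force: [0.4, -0.2, 4.3]
width: 0.0389
gripper_force: 40.4
```

```bash
python3 st.py
```

```text
F [ 0.424 -0.231  4.296] M [-0.105  0.054 -0.095] yaw 67.51106352366354 q6 -0.9909938128321625 eff6 0.3631615173071623 [0.523 0.169 0.129] 0.0388777214319522 40.36859571933746 7.2
```

Turned 50°. Going to 71°, then in small steps to the loose angle.

>>> servo_tool --series "0 0 0 0 0 -3 0.6; 0 0 0 0 0 -6 0.6; 0 0 0 0 0 -9 0.6; 0 0 0 0 0 -12 0.6; 0 0 0 0 0 -15 0.6"

```text
clock: 7.7
position: [0.5229, 0.1687, 0.1294]
ee_rot: [0.001, 0.065, 0.998, -0.001]
contact_force: [0.3, -0.6, 4.1]
width: 0.0385
gripper_force: 40.4
```

```bash
python3 st.py
```

```text
F [ 0.26  -0.623  4.103] M [-0.026  0.052 -0.037] yaw 82.50762104476877 q6 -1.2527914872375334 eff6 0.36879136227071285 [0.523 0.169 0.129] 0.0385066665118739 40.3794801235199 7.7
```

>>> servo_tool --series "0 0 0 0 0 -2 0.6; 0 0 0 0 0 -4 0.6; 0 0 0 0 0 -6 0.6; 0 0 0 0 0 -7 0.6; 0 0 0 0 0 -8 0.6"

```text
clock: 8.2
position: [0.5229, 0.1689, 0.1294]
ee_rot: [0.001, -0.004, 1.0, -0.0]
contact_force: [-0.2, -0.6, 3.8]
width: 0.0387
gripper_force: 40.4
```

```bash
python3 st.py
```

```text
F [-0.179 -0.644  3.805] M [-0.148 -0.096 -0.146] yaw 90.40262255946978 q6 -1.3906059620210385 eff6 0.06484861252829432 [0.523 0.169 0.129] 0.03870131911137012 40.36750316619873 8.2
```

>>> servo_tool --series "0 0 0 0 0 -0.7 0.6; 0 0 0 0 0 -1.4 0.6; 0 0 0 0 0 -1.4 0.6"

```text
clock: 8.5
position: [0.5226, 0.1689, 0.1294]
ee_rot: [0.001, -0.015, 1.0, -0.0]
contact_force: [1.6, -2.3, 5.1]
width: 0.0389
gripper_force: 40.4
```

```bash
python3 st.py
```

```text
F [ 1.553 -2.316  5.082] M [-0.39  -0.21   0.022] yaw 91.76780126019524 q6 -1.41439628403611 eff6 -0.035893083550035954 [0.523 0.169 0.129] 0.038948794951409675 40.4165643453598 8.5
```

>>> servo_tool --series "0 0 -0.001 0 0 0 0.6; 0 0 -0.002 0 0 0 0.6; 0 0 -0.003 0 0 0 0.6"

```text
clock: 8.8
position: [0.521, 0.1696, 0.1314]
ee_rot: [-0.001, -0.015, 1.0, 0.0]
contact_force: [-0.0, -0.3, -1.3]
width: 0.039
gripper_force: 40.3
```

```bash
python3 st.py
```

```text
F [-0.031 -0.342 -1.341] M [-0.015 -0.02   0.022] yaw 91.7311429464533 q6 -1.413961782483631 eff6 -0.0001802749966373085 [0.521 0.17  0.131] 0.03898300766872276 40.26594579219818 8.8
```

>>> servo_tool --series "0 0 -0.001 0 0 0 0.6; 0 0 -0.002 0 0 0 0.6; 0 0 -0.003 0 0 0 0.6"

```text
clock: 9.1
position: [0.522, 0.1694, 0.1352]
ee_rot: [-0.0, -0.015, 1.0, -0.0]
contact_force: [-0.5, -0.3, -1.1]
width: 0.0387
gripper_force: 40.3
```

```bash
python3 st.py
```

```text
F [-0.527 -0.309 -1.148] M [ 0.05  -0.06   0.022] yaw 91.7315120539416 q6 -1.4139672960250684 eff6 -3.182565592396713e-05 [0.522 0.169 0.135] 0.03865779726331238 40.26186168193817 9.1
```

It lifts freely, with only the coupling's weight on the wrist.

>>> servo_tool --series "0 0 -0.005 0 0 0 0.6; 0 0 -0.01 0 0 0 0.6; 0 0 -0.015 0 0 0 0.6; 0 0 -0.02 0 0 0 0.6; 0 0 -0.025 0 0 0 0.6"

```text
clock: 9.6
position: [0.5222, 0.1694, 0.1609]
ee_rot: [0.0, -0.015, 1.0, -0.0]
contact_force: [0.9, -0.2, -1.9]
width: 0.0388
gripper_force: 40.3
```

>>> servo_tool --series "0 0 -0.01 0 0 0 0.6; 0 0 -0.02 0 0 0 0.6; 0 0 -0.03 0 0 0 0.6; 0 0 -0.045 0 0 0 0.6; 0 0 -0.06 0 0 0 0.6"

```text
clock: 10.1
position: [0.5221, 0.1694, 0.2214]
ee_rot: [0.0, -0.015, 1.0, -0.0]
contact_force: [-0.3, 0.1, -2.0]
width: 0.0389
gripper_force: 40.3
```

Run:
```python
import st
from h import *
import cv2
for n in("scene","top"): cv2.imwrite(f"pics/{n}1.png",eyes.get_image(n)[:,:,::-1])
```

```text
F [-0.34   0.139 -1.974] M [ 0.036 -0.024  0.067] yaw 91.72639625778409 q6 -1.4138985962697546 eff6 7.823925614047766e-06 [0.522 0.169 0.221] 0.03887510389068768 40.318264961242676 10.1
```

View pics/scene1.png

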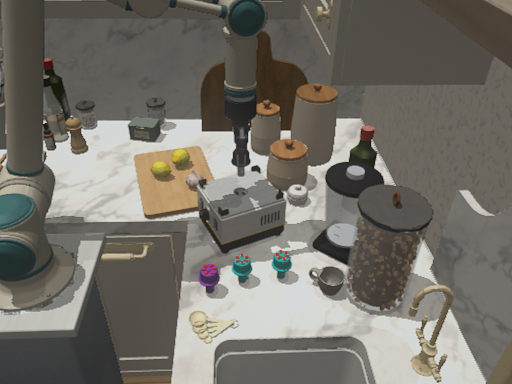

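The coupling hangs in the gripper at about (240,160), above the base. The base and neighbours look unmoved. Moving it aside to -y.

>>> servo_tool --series "0 -0.01 -0.01 0 0 0 0.6; 0 -0.025 -0.02 0 0 0 0.6; 0 -0.05 -0.03 0 0 0 0.6; 0 -0.075 -0.03 0 0 0 0.6; 0 -0.1 -0.03 0 0 0 0.6"

```text
clock: 10.7
position: [0.5251, 0.0673, 0.251]
ee_rot: [0.0, -0.015, 1.0, -0.0]
contact_force: [-0.2, -0.7, -1.7]
width: 0.039
gripper_force: 40.4
```

>>> servo_tool --series "0 -0.025 0 0 0 0 0.6; 0 -0.05 0 0 0 0 0.6; 0 -0.075 0 0 0 0 0.6; 0 -0.095 0 0 0 0 0.6; 0 -0.105 0 0 0 0 0.6"

```text
clock: 11.2
position: [0.5279, -0.0383, 0.2505]
ee_rot: [-0.0, -0.014, 1.0, -0.001]
contact_force: [0.0, 0.0, -1.8]
width: 0.0386
gripper_force: 40.5
```

>>> servo_tool --series "0 0 0 0 0 0 0.6; 0 0 0 0 0 0 0.6; 0 0 0 0 0 0 0.6; 0 0 0 0 0 0 0.6; 0 0 0 0 0 0 0.6"

```text
clock: 11.7
position: [0.5283, -0.0348, 0.2503]
ee_rot: [0.0, -0.016, 1.0, 0.0]
contact_force: [-0.0, 0.1, -2.0]
width: 0.0391
gripper_force: 40.5
```

Run:
```python
import st
from h import *
import cv2
print(np.abs(manip.get_state()["qd"]).max())
a=eyes.get_image("scene")[:,:,::-1];b=eyes.get_image("top")[:,:,::-1]
b0=cv2.imread("pics/top0.png")
c=np.zeros((576,800,3),np.uint8);c[:300,:400]=cv2.resize(a,(400,300));c[:300,400:]=cv2.resize(b,(400,300))
c[300:575,:250]=cv2.resize(b0[145:255,220:320],(250,275));c[300:575,260:510]=cv2.resize(b[145:255,220:320],(250,275))
c[300:500,520:800]=cv2.resize(a[125:265,185:381],(280,200))
cv2.imwrite("pics/final.png",c)
```

```text
F [-0.047  0.078 -1.969] M [ 0.012 -0.024  0.001] yaw 91.79572648854149 q6 -1.7994472925785758 eff6 0.0004350728340796195 [ 0.528 -0.035  0.25 ] 0.03906972610481914 40.47751486301422 11.7
0.003246398909179481
```

View pics/final.png

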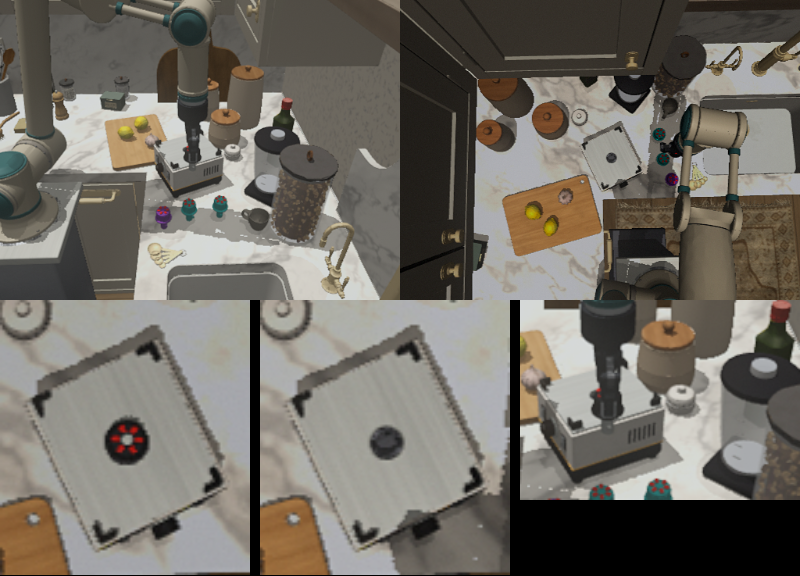

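The final top view shows the empty socket in the deck, with the base edges, dial, timer and board exactly where they were. The coupling is held still beside the base, above the deck and upright, so I'm handing in.

```bash
python3 -c "
from rig import manip
print(manip.sign_off())"
```

```text
the job is handed in; nothing more can be done
None
```

The coupling unlocked counter-clockwise (about 74°, no stop met that way), lifted straight out, and is held upright and still beside the motor base, above deck height; the base and its surroundings look unmoved in the pictures, and the job is handed in.

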